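Fit the drip collar and burp a stuck stoppered bottle

ROBOT

A 6-joint arm with a two-finger parallel gripper is mounted at the origin on a cart in front of the work surface, level with it; the furniture and walls round the work are solid. World frame = base frame: x ahead of the robot, y to its left, z up, the work surface at z = 0. Lengths are in m, angles in degrees, forces in N, time in s.
With the tool pointing down it reaches from about 0.35 to 0.875 m from the base axis. Payload 4.2 kg.
Tool frame: the origin (TCP) lies on the front face of the gripper's body, between the roots of the fingers; the fingertips stand 70 mm ahead of it and the grasp point (between the pads) lies 51 mm ahead of it (r.nose_length is the distance from the TCP to the fingertips, in m); z points along the fingers, y is the direction in which the jaws open and shut (so a half turn about z gives the same grasp; the last joint's range is limited). The gripper opens to 87 mm and grips with 3 to 60 N. Pads are 19 mm wide; open, the fingers measure 117 mm over their backs; the gripper's body (75 mm by 190 mm) begins 51 mm behind the grasp point.
Start: joints at [78.243, 22.042, 0.453, 0, -68.411, -14.817], TCP at [0.28, 0.559, 0.292] pointing down, gripper open.
Joint ranges: [-179.83, 179.83], [-69.29, 118.12], [-61.27, 80.66], [-181.25, 117.63], [-171.15, -9.14], [-177.46, 177.46]. Speed limits (degrees/s): [159.86, 159.86, 180, 180, 180, 180].

INTERFACE

Orientations are given as a 3x3 rotation matrix whose columns are the frame's x, y, z axes.
In Python, from station import telemetry, capture, order, r gives the robot as it stands.
- The arm moves only by the tool drive_tool, never from a script. Its argument "series" is a list of rows, each a list of 4 numbers: the shift along the tool's x, y, z as a fraction of full scale, then the turn about the tool's z as a fraction of full scale. In form: [[dx, dy, dz, turn], ...]. A call has 1 to 10 rows; each row is the pose to reach, as a shift and turn from the pose commanded when the call began, along the tool's axes at that moment; what a row does not reach only later rows make up. Full scale, the value 1, is 0.12 m for a shift and 2 rad for a turn. A row lasts 1/8 s, in which the tool goes at most 62.5 mm and 10.7 degrees, less where a joint would pass 70% of its speed; a pose out of reach is approached as far as the arm can. A call with a number of a shift or a turn outside -1 to 1 is refused whole. A call with a gripper value outside its range is refused whole. "fingers" is the finger opening in mm, from 0 to 87, set as the call begins (left out, the last holds). The fingers move at their own pace and stop on an object; the grip force is fixed at half the most. Time passes only in rows, so rows that repeat a pose let the fingers close. It gives the time, the measured TCP pose, the force and the opening at its end, in the units of the state.
- telemetry.sense(): the state, without advancing time (a new reading comes with each control period).
- capture(name): name is "scene" or "top"; returns a dict with "color" (400x640x3 uint8, blue, green, red), "fx", "fy", "cx", "cy" (pixels), "k1" (the pictures are not rectified: a ray, as slopes to the right and down, at radius r is drawn at 1 + k1 r^2 times it, then the intrinsics apply), "eye" and "attitude" of the camera in the world. Camera axes: x right, y up, looking along -z (the intrinsics and any distortion apply to the point x, -y, -z); pixel columns grow to the right and rows downward; lengths in m; the calibration is good to about 2 mm. A picture is of the moment at which its call begins. There is no depth.
- order.finish_job(): hands the job in, once; it reports no verdict.
The state is a dict: "time_s": time; "joints": joint angles; "joint_velocities": joint speeds; "effort": joint torques, N m; "tcp_pos": TCP position; "ee_rot": TCP orientation; "wrist_force": force on the tool from outside, world axes, zero at the start; "moment": the same for the moment, N m; "gripper_width": opening from 0.0 (shut) to 1.0 (fully open).
Only numpy, scipy, OpenCV 4.12 (cv2) and the standard library are available. Lean on these libraries where they do the work, as an engineer would, in place of code of your own. Each camera call takes 0.05 s, during which the arm holds its last target. There are 200 camera calls.

TASK

The home brew in the white stoneware bottle has to be burped. First slide the cork-lined steel drip collar down over the stopper and neck until it rests flat on the bead of the neck, and let go of it; only then pull the stuck wooden stopper straight up past its seal until it is open about 10 mm, and finish the job still gripping it there, so that the gas can leak out. Pull gently: the stopper must not come right out, the bottle must stay standing where it is, and the other things on the worktop must be left alone.

Things in the scene. Friction and masses are not known exactly. Their poses are not given: they have to be found in the camera images.
- stopper_head (a point): Centre of the round beech head of the bottle's stopper, a cylinder 30 mm in diameter and 24 mm high; z is its axis, up. Shut, as at the start, this point is 37 mm above the bead, its underside 25 mm and its top 49 mm; a 3 mm rubber washer lies between it and the bottle's lip. Loose part of 60 g; grip it across its diameter from above, any yaw.
- rib (a point): Foot of the stopper's plug, 44 mm below the head's underside, inside the 25 mm bore; the plug is 22 mm thick. A rubber rib here is caught under a springy seal. Pull straight up: it takes 8 to 16 N at most, within the first 4 mm, then gives way at once; from 6 mm up only the stopper's weight is left. If let go, it drops back to 6 mm open or less.
- bead (a point): Centre of the flat top of the bead, a flange 40 mm across round the bottle's neck, on which the collar is to rest, 150 mm above the foot; z is the bottle's axis, up. The neck above it is 30 mm across. The bottle is loose and round, of white stoneware, about 2.5 kg; its body is 122 mm across up to a height of 90 mm and narrows above.
- collar_mid (a point): Centre of the loose drip collar (half-way up, on its axis; z is its axis): a steel ring lined with cork, 46 mm outside diameter, 34 mm bore, 16 mm high, about 60 g, lying flat on the worktop; both ends are alike. Grip it across its outside from above, any yaw. When it rests on the bead this point is 8 mm above the bead's centre.
- mug: Bystander, not to be moved: two-tone mug, 82 mm wide, 97 mm high; origin at the centre of its underside.
- tumbler: Bystander, not to be moved: clear drinking glass, 81 mm wide, 91 mm high; origin at the centre of its underside.
- pickles: Bystander, not to be moved: glass jar of vegetables with a black lid, 96 mm wide, 147 mm high; origin at the centre of its underside.
- salt: Bystander, not to be moved: small salt shaker with grey top, 44 mm wide, 90 mm high; origin at the centre of its underside.
- teaspoon: Bystander, not to be moved: steel teaspoon, 139 x 30 x 10 mm, lying flat with its long axis roughly along world x; origin at the centre of its underside.
- garlic: Bystander, not to be moved: garlic bulb, 60 mm wide, 58 mm high; origin at the centre of its underside.

How it is judged (in metres and radians):
On the way, in this order (a step that is already met when the one before it is completed fails the run):
1. the collar rests on the bead, let go of, with the stopper still shut (horizontal distance between collar_mid and bead below 0.005 m and z of collar_mid in the frame of bead between 0.005 and 0.011 m and angle between collar_mid's own z axis and vertical below 0.15 rad and contact force between the fingers and collar below 0.1 N and z of stopper_head in the frame of bead below 0.0395 m), for 0.2 s.
2. the rib is through the seal and the stopper is held above it, over 7 mm open (z of stopper_head in the frame of bead above 0.044 m and contact force between the fingers and stopper above 2 N), for 0.2 s.
At the end, for the whole second after the job is handed in: Collar flat on the bead (centre 5 to 11 mm above it, within 5 mm of the axis, tilt under 0.15 rad), not touched by the fingers; stopper 7 to 14 mm open, within 5 mm of the axis, gripped with over 2 N by the fingers, which alone hold it up; bottle upright on the worktop (all of step 2 and horizontal distance between each of collar_mid, stopper_head and bead below 0.005 m and z of collar_mid in the frame of bead between 0.005 and 0.011 m and angle between collar_mid's own z axis and vertical below 0.15 rad and z of stopper_head in the frame of bead below 0.051 m and contact force between the fingers and collar below 0.1 N and angle between bead's own z axis and vertical below 0.06 rad and height (world z) of bead below 0.153 m); the arm keeps its last pose, push and grip.
It fails at once if the stopper is pulled more than 22 mm up (z of stopper_head in the frame of bead above 0.059 m).
It fails at once if the stopper is pulled (over 4 mm) while the collar is not on the bead (z of stopper_head in the frame of bead above 0.041 m and distance between collar_mid and bead above 0.016 m).
It fails at once if the bottle is lifted, tipped (over 0.15 rad) or shifted by more than 30 mm (distance of bead from where it was at the start of the episode above 0.03 m or angle between bead's own z axis and vertical above 0.15 rad or height (world z) of bead above 0.156 m).
It fails at once if a bystander is moved by more than 20 mm (distance of any of mug, tumbler, pickles, salt, teaspoon, garlic from where it was at the start of the episode above 0.02 m).
It also fails if it takes over 53 s, if anything falls off the work surface, if the arm or the gripper's body presses on something with over 40 N, if the wrist force passes 120 N, or if a joint passes its speed limit or range.

## Working session

There is one attempt and no reset: what is moved stays moved. The work goes in short steps, Python scripts to look and compute and a tool call to move; the robot and the scene stay as the last step left them, time stands still between calls to the robot, and variables do not carry over. Pictures are saved under pics/ and viewed, about 8 in all and at most 12, crops included, and the job is handed in when it is done.

Besides the shell and the picture viewer there is one more tool, called after "Emit:" as a command line: name --pt "numbers of a row" for each row, then --argument value for the rest. drive_tool: Moves the arm, as the interface text tells. Shift numbers are shares of 0.12 m and turn numbers shares of 2 rad, none past 1 either way. Its arguments: {"type":"object","properties":{"series":{"type":"array","items":{"type":"array","items":{"type":"number","minimum":-1,"maximum":1}}},"fingers":{"type":"number"}},"required":["series"]}

```bash
ls; mkdir -p pics; python3 - <<'E'
from station import telemetry,capture,r
import cv2,numpy as np
np.set_printoptions(precision=4,suppress=True)
s=telemetry.sense();print(s['tcp_pos'],s['ee_rot'],s['time_s'],s['gripper_width'])
for n in('scene','top'):
    c=capture(n);cv2.imwrite(f'pics/{n}0.png',c['color']);print({k:v for k,v in c.items() if k!='color'})
E
```

```text
pics
[0.2794 0.5586 0.2912] [[ 0.8943 -0.4475 -0.0009]
 [-0.4475 -0.8943 -0.002 ]
 [ 0.0001  0.0022 -1.    ]] 0.0 1.001666803455393
{'fx': 508.93377798513984, 'fy': 508.93377798513984, 'cx': 312.8168738061128, 'cy': 203.4373669256173, 'k1': -0.04267967050207884, 'eye': array([-0.6618,  0.7241,  1.288 ]), 'attitude': array([[-0.5322,  0.537 , -0.6545],
       [-0.8464, -0.3532,  0.3985],
       [-0.0171,  0.7661,  0.6425]])}
{'fx': 493.00248776219485, 'fy': 493.00248776219485, 'cx': 322.576011815514, 'cy': 203.52797056554635, 'k1': -0.010660182142833118, 'eye': array([ 0.4056, -0.0096,  1.5055]), 'attitude': array([[ 0.0304,  0.9963, -0.0803],
       [-0.9995,  0.0304, -0.0002],
       [ 0.0022,  0.0803,  0.9968]])}
```

View pics/scene0.png

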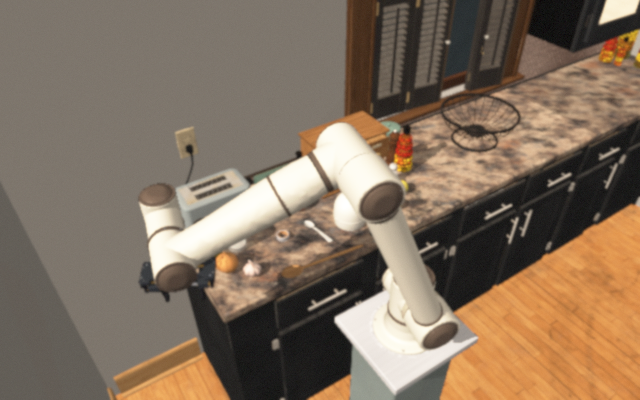

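View pics/top0.png

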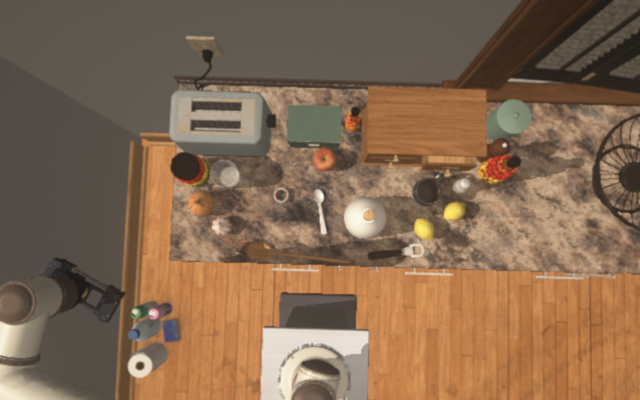

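The scene view shows the collar at about (282,235), with the bottle at about (347,212) and partly behind the arm. In the top view the collar is at about (281,195), the bottle at (365,217) and the stopper head at (369,214). I'll write helpers and crop closer.

```bash
cat > h.py <<'E'
import numpy as np,cv2
from station import telemetry,capture
np.set_printoptions(precision=4,suppress=True)
def cam(n):
    return capture(n)
def ray(c,u,v):
    K=np.array([[c['fx'],0,c['cx']],[0,c['fy'],c['cy']],[0,0,1]])
    p=cv2.undistortPoints(np.array([[[u,v]]],float),K,np.array([c['k1'],0,0,0]))[0,0]
    return c['eye'],c['attitude']@np.array([p[0],-p[1],-1])
def plane(c,u,v,z):
    e,d=ray(c,u,v);return e+d*(z-e[2])/d[2]
def proj(c,P):
    q=c['attitude'].T@(np.asarray(P)-c['eye']);x,y=q[0]/-q[2],-q[1]/-q[2];f=1+c['k1']*(x*x+y*y)
    return np.array([c['fx']*x*f+c['cx'],c['fy']*y*f+c['cy']])
def tri(c1,p1,c2,p2):
    e1,d1=ray(c1,*p1);e2,d2=ray(c2,*p2)
    t=np.linalg.lstsq(np.c_[d1,-d2],e2-e1,rcond=None)[0]
    a,b=e1+t[0]*d1,e2+t[1]*d2
    return (a+b)/2,np.linalg.norm(a-b)
def crop(c,u0,v0,w,h,s):
    return cv2.resize(c['color'][v0:v0+h,u0:u0+w],None,fx=s,fy=s,interpolation=cv2.INTER_CUBIC)
E
python3 - <<'E'
from h import *
t=cam('top');s=cam('scene')
a=crop(t,260,170,50,50,6);b=crop(s,257,210,50,50,6)
a2=crop(t,340,190,50,50,6);b2=crop(s,320,175,50,50,6)
cv2.imwrite('pics/c1.png',np.vstack([np.hstack([a,b]),np.hstack([a2,b2])])[:600])
print(plane(t,281,195,.016),plane(s,282,235,.016),plane(t,369,214,.199))
for n,u,v in(('spoon',320,212),('mugblk?',427,190),('yellow',424,229),('cabinet edge bottom left',363,165),('cabedge',485,165)):print(n,plane(t,u,v,0.),plane(t,u,v,.2))
E
```

```text
[0.5477 0.1176 0.016 ] [0.5445 0.1235 0.016 ] [ 0.4868 -0.1334  0.199 ]
spoon [ 0.5007 -0.0022  0.    ] [ 0.4881 -0.0032  0.2   ]
mugblk? [ 0.5784 -0.3288  0.    ] [ 0.5555 -0.2864  0.2   ]
yellow [ 0.4584 -0.3212  0.    ] [ 0.4514 -0.2799  0.2   ]
cabinet edge bottom left [ 0.6499 -0.1303  0.    ] [ 0.6174 -0.1143  0.2   ]
cabedge [ 0.6616 -0.5072  0.    ] [ 0.6276 -0.4411  0.2   ]
```

View pics/c1.png

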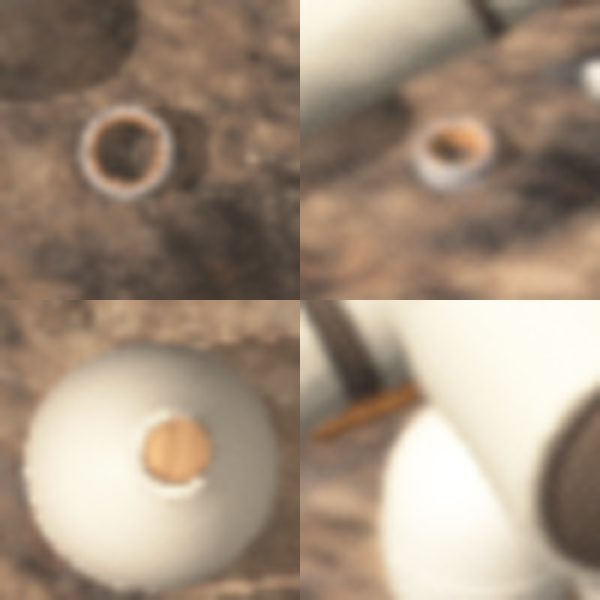

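```bash
python3 - <<'E'
from h import *
t=cam('top');s=cam('scene')
print('collar top rim',tri(t,(280.7,194.8),s,(282.4,233.4)))
print('z16',plane(t,280.7,194.8,.016),'head z199',plane(t,369.2,214.4,.199))
for n,u,v in(('greenbox front',312,146),('tomato',324,159),('tumbler',228,174),('garlic',221,227)):print(n,[plane(t,u,v,z)[:2] for z in(0,.05,.1)])
E
```

```text
collar top rim (array([0.5484, 0.1188, 0.0184]), np.float64(0.0010985621919103465))
z16 [0.5483 0.1185 0.016 ] head z199 [ 0.4857 -0.1339  0.199 ]
greenbox front [array([0.7044, 0.0288]), array([0.6944, 0.0275]), array([0.6845, 0.0263])]
tomato [array([ 0.6649, -0.0095]), array([ 0.6563, -0.0095]), array([ 0.6477, -0.0095])]
tumbler [array([0.6092, 0.2845]), array([0.6024, 0.2747]), array([0.5957, 0.2649])]
garlic [array([0.4456, 0.2984]), array([0.4443, 0.2881]), array([0.443 , 0.2779])]
```

Emit:
drive_tool --pt "0.5 0.31 0 0.09" --pt "1 0.63 0 0.18" --pt "1 0.63 0 0.28" --pt "1 0.63 0 0.37" --pt "1 0.63 0 0.46" --pt "1 0.63 0 0.553" --pt "1 0.63 0 0.553" --fingers 87

```text
time_s: 1.18
tcp_pos: [0.353, 0.4376, 0.2922]
ee_rot: [[0.003, -1.0, -0.0], [-1.0, -0.003, 0.0], [-0.0, 0.0, -1.0]]
wrist_force: [0.1, 0.4, 0.6]
gripper_width: 1.002
```

The collar's rim measures 18 mm high (16 mm expected), at (0.548, 0.119). Clearance to its neighbours is fine with the jaws along x.

Emit:
drive_tool --pt "0.45 -0.27 0 0" --pt "0.89 -0.54 0 0"

```text
time_s: 1.42
tcp_pos: [0.4183, 0.3303, 0.2922]
ee_rot: [[0.007, -1.0, 0.0], [-1.0, -0.007, 0.0], [-0.0, -0.0, -1.0]]
wrist_force: [0.8, 0.4, 0.8]
gripper_width: 0.997
```

Emit:
drive_tool --pt "0.45 -0.27 0 0" --pt "0.89 -0.54 0 0"

```text
time_s: 1.68
tcp_pos: [0.4836, 0.2226, 0.2925]
ee_rot: [[0.005, -1.0, 0.001], [-1.0, -0.005, 0.0], [-0.0, -0.001, -1.0]]
wrist_force: [0.3, 1.3, 0.7]
gripper_width: 1.002
```

Emit:
drive_tool --pt "0.45 -0.27 0 0" --pt "0.88 -0.54 0 0" --pt "0.88 -0.54 0 0" --pt "0.88 -0.54 0 0"

```text
time_s: 2.17
tcp_pos: [0.5477, 0.1185, 0.292]
ee_rot: [[0.002, -1.0, -0.0], [-1.0, -0.002, 0.0], [-0.0, 0.0, -1.0]]
wrist_force: [0.3, 0.3, 0.3]
gripper_width: 1.0
```

```bash
python3 - <<'E'
from h import *
t=cam('top');s=cam('scene');print(telemetry.sense()['tcp_pos'])
cv2.imwrite('pics/c2.png',np.hstack([crop(s,230,150,180,130,4.4)]))
E
```

```text
[0.5473 0.1196 0.2923]
```

View pics/c2.png

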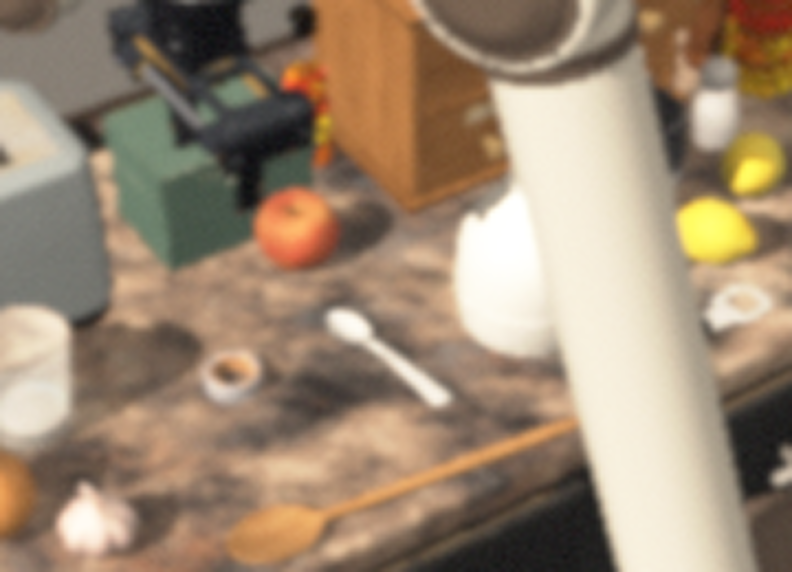

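The crop shows the gripper over the collar. The collar is at crop (232,375), i.e. scene pixel (283,235). The arm still hides the bottle's top. I'll descend next.

Emit:
drive_tool --pt "0.01 0 0.4 0" --pt "0.01 -0.005 0.8 0" --pt "0.01 -0.005 1 0" --fingers 75

```text
time_s: 2.65
tcp_pos: [0.5466, 0.1186, 0.1699]
ee_rot: [[0.004, -1.0, -0.003], [-1.0, -0.004, -0.001], [0.001, 0.003, -1.0]]
wrist_force: [0.7, -0.6, -0.2]
gripper_width: 0.868
```

Emit:
drive_tool --pt "0 0 0.3 0" --pt "0 0 0.55 0" --pt "0 0 0.7 0" --pt "0 0 0.81 0" --pt "0 0 0.81 0" --pt "0 0 0.81 0"

```text
time_s: 3.4
tcp_pos: [0.5488, 0.1181, 0.0759]
ee_rot: [[0.002, -1.0, 0.002], [-1.0, -0.002, 0.001], [-0.001, -0.002, -1.0]]
wrist_force: [-0.2, -0.0, 0.5]
gripper_width: 0.857
```

Emit:
drive_tool --pt "0 0 0 0" --pt "0 0 0 0" --pt "0 0 0 0" --pt "0 0 0 0" --pt "0 0 0 0" --pt "0 0 0 0" --pt "0 0 0 0" --pt "0 0 0 0" --fingers 30

```text
time_s: 4.4
tcp_pos: [0.5485, 0.1175, 0.0752]
ee_rot: [[0.001, -1.0, 0.0], [-1.0, -0.001, 0.0], [-0.0, -0.0, -1.0]]
wrist_force: [0.4, -1.1, 1.9]
gripper_width: 0.517
```

The collar is gripped at 45 mm. I'll release it and regrip about 60° round. That centres it in the jaws on both axes and checks the camera's bias.

Emit:
drive_tool --pt "0 0 0 0" --pt "0 0 0 0" --pt "0 0 0 0.07" --pt "0 0 0 0.16" --pt "0 0 0 0.25" --pt "0 0 0 0.34" --pt "0 0 0 0.43" --pt "0 0 0 0.52" --pt "0 0 0 0.52" --pt "0 0 0 0.52" --fingers 65

```text
time_s: 5.65
tcp_pos: [0.5483, 0.1174, 0.0749]
ee_rot: [[-0.861, -0.509, -0.0], [-0.509, 0.861, -0.0], [0.0, 0.0, -1.0]]
wrist_force: [0.1, 0.1, -0.3]
gripper_width: 0.746
```

Emit:
drive_tool --pt "0 0 0 0" --pt "0 0 0 0" --pt "0 0 0 0" --pt "0 0 0 0" --pt "0 0 0 0" --pt "0 0 0 0" --pt "0 0 0 0" --fingers 30

```text
time_s: 6.52
tcp_pos: [0.5484, 0.1175, 0.0751]
ee_rot: [[-0.862, -0.507, 0.0], [-0.507, 0.862, 0.0], [-0.0, -0.0, -1.0]]
wrist_force: [-0.3, -0.3, -0.1]
gripper_width: 0.517
```

Emit:
drive_tool --pt "0 0 -0.2 0" --pt "0 0 -0.6 0" --pt "0 0 -1 0"

```text
time_s: 6.9
tcp_pos: [0.5481, 0.1173, 0.196]
ee_rot: [[-0.862, -0.507, -0.001], [-0.507, 0.862, -0.001], [0.001, 0.0, -1.0]]
wrist_force: [1.0, 0.5, 0.3]
gripper_width: 0.516
```

Emit:
drive_tool --pt "0 0 -0.4 0" --pt "0 0 -0.8 0" --pt "0 0 -1 0.07" --pt "0 0 -1 0.16" --pt "0 0 -1 0.262" --pt "0 0 -1 0.262"

```text
time_s: 7.65
tcp_pos: [0.5481, 0.1174, 0.3148]
ee_rot: [[-1.0, -0.009, -0.001], [-0.009, 1.0, -0.0], [0.001, -0.0, -1.0]]
wrist_force: [0.4, 1.0, -0.1]
gripper_width: 0.52
```

```bash
python3 - <<'E'
from h import *
t=cam('top');s=cam('scene');q=telemetry.sense();print(q['tcp_pos'],q['ee_rot'],q['gripper_width'],q['joints'],q['wrist_force'])
# stopper: wood coloured blob in top view
I=t['color'].astype(int);b=I[200:230,355:385]
m=((b[...,2]-b[...,0])>45).astype(float)
w=np.clip((b[...,2]-b[...,0])-30,0,60).astype(float);
yy,xx=np.mgrid[200:230,355:385]
print('area',m.sum(),(w*xx).sum()/w.sum(),(w*yy).sum()/w.sum());print((b[...,2]-b[...,0])[4:24,4:24])
E
```

```text
[0.5483 0.1174 0.3148] [[-0.9999 -0.0102 -0.0004]
 [-0.0102  0.9999 -0.0001]
 [ 0.0004 -0.0001 -1.    ]] 0.5197613842666197 [  28.6437   14.8971   -6.6479   -0.0049  -68.4811 -118.0573] [ 0.5463  0.0485 -1.2349]
area 111.0 368.55754022361606 214.21543496045814
[[ 41  41  42  42  42  42  40  39  37  37  36  33  33  32  30  30  29  28
   27  27]
 [ 39  39  40  41  41  42  40  40  39  37  36  34  34  33  31  30  30  28
   27  28]
 [ 37  38  38  39  40  42  41  39  39  38  35  36  34  33  31  31  30  30
   29  28]
 [ 36  36  36  38  41  42  42  41  40  37  37  34  32  32  32  33  29  29
   29  30]
 [ 33  35  36  37  39  39  40  40  41  41  39  38  35  32  31  30  30  29
   30  30]
 [ 31  32  34  36  37  34  34  35  42  45  47  46  41  34  30  29  29  30
   30  30]
 [ 29  30  32  33  32  32  38  50  47  49  53  56  54  47  36  30  29  29
   29  30]
 [ 27  28  30  29  30  41  58  58  57  56  60  63  63  59  50  38  31  30
   30  31]
 [ 27  27  27  26  30  57  90  83  67  59  61  65  64  64  59  48  34  29
   30  30]
 [ 24  25  26  25  36  73 102 105  85  69  63  64  64  63  64  56  37  30

[... 161 characters left out ...]
  41  32
   32  31]
 [ 17  19  23  28  47  86 103 104 102 101 102 103  95  79  72  61  40  32
   31  32]
 [ 15  18  23  27  42  73 101 104 103 101 102 103 103  94  83  59  39  32
   31  32]
 [ 15  17  23  25  38  54  83 101 103 102 103 104 101  90  69  45  33  30
   31  32]
 [ 17  19  22  25  29  41  56  72  84  95 101  97  85  65  45  35  32  31
   31  31]
 [ 19  20  22  26  26  30  40  47  49  59  61  57  54  44  42  34  32  32
   32  31]
 [ 21  22  22  25  29  28  30  30  31  34  35  36  36  41  36  34  32  33
   32  32]
 [ 23  23  24  26  27  29  32  29  28  29  31  37  40  40  36  35  35  34
   33  32]
 [ 23  24  25  26  26  29  33  35  37  40  40  42  41  39  38  37  35  33
   33  34]]
```

Emit:
drive_tool --pt "0.1 -0.5 0 0" --pt "0.2 -1 0 0"

```text
time_s: 8.0
tcp_pos: [0.525, -0.0035, 0.3148]
ee_rot: [[-1.0, -0.012, -0.0], [-0.012, 1.0, -0.0], [0.0, -0.0, -1.0]]
wrist_force: [1.0, -1.0, -1.3]
gripper_width: 0.515
```

Emit:
drive_tool --pt "0.15 -0.5 0 0" --pt "0.3 -1 0 0"

```text
time_s: 8.25
tcp_pos: [0.4896, -0.1244, 0.3151]
ee_rot: [[-1.0, -0.011, 0.0], [-0.011, 1.0, -0.0], [-0.0, -0.0, -1.0]]
wrist_force: [0.8, -0.3, -0.7]
gripper_width: 0.519
```

Emit:
drive_tool --pt "0.15 -0.5 0 0" --pt "0.3 -1 0 0"

```text
time_s: 8.5
tcp_pos: [0.4545, -0.2445, 0.3152]
ee_rot: [[-1.0, -0.011, 0.001], [-0.011, 1.0, -0.0], [-0.001, -0.0, -1.0]]
wrist_force: [1.0, 0.1, 0.2]
gripper_width: 0.515
```

Emit:
drive_tool --pt "0.15 -0.5 0 0" --pt "0.3 -1 0 0" --pt "0.3 -1 0 0"

```text
time_s: 8.88
tcp_pos: [0.4186, -0.3664, 0.3143]
ee_rot: [[-1.0, -0.004, -0.001], [-0.004, 1.0, 0.0], [0.001, 0.0, -1.0]]
wrist_force: [0.5, 1.2, -0.3]
gripper_width: 0.518
```

```bash
python3 - <<'E'
from h import *
t=cam('top');s=cam('scene');q=telemetry.sense();print(q['tcp_pos'],q['joints'])
cv2.imwrite('pics/top3.png',t['color']);cv2.imwrite('pics/scene3.png',s['color'])
def ell(I,u0,v0,n,f,th):
    p=cv2.resize(f(I[v0:v0+n,u0:u0+n].astype(np.float32)),None,fx=8,fy=8,interpolation=cv2.INTER_CUBIC)
    cs,_=cv2.findContours((p>th).astype(np.uint8),0,cv2.CHAIN_APPROX_NONE)
    k=max(cs,key=cv2.contourArea);e=cv2.fitEllipse(k)
    return (e[0][0]+.5)/8-.5+u0,(e[0][1]+.5)/8-.5+v0,np.array(e[1])/8
rel=lambda b:(b[...,2]-b[...,0])/(b[...,2]+1)*100
for n in('top0','top3'):
    I=cv2.imread(f'pics/{n}.png')
    for th in(35,42,48):
        e=ell(I,357,203,24,rel,th);print(n,th,e,plane(t,e[0],e[1],.199))
print('scene guess',proj(s,[.486,-.134,.199]))
cv2.imwrite('pics/c3.png',np.hstack([crop(s,310,160,65,75,6),crop(t,336,185,65,75,6)]))
E
```

```text
[ 0.4198 -0.3636  0.3145] [-24.1811  14.392   -7.3814  -0.0154 -68.2862 -65.396 ]
top0 35 (369.2426710128784, 214.63321590423584, array([10.0713, 11.2203])) [ 0.4851 -0.1341  0.199 ]
top0 42 (369.2543611526489, 214.67007064819336, array([ 9.1139, 10.1429])) [ 0.485  -0.1341  0.199 ]Traceback (most recent call last):
  File "<stdin>", line 13, in <module>
  File "<stdin>", line 7, in ell
ValueError: max() iterable argument is empty
```

```bash
python3 - <<'E'
from h import *
t=cam('top');s=cam('scene')
print('scene guess',proj(s,[.486,-.1355,.199]),proj(t,[.486,-.1355,.199]),proj(t,[.5484,.1175,.016]),proj(s,[.5484,.1175,.016]))
cv2.imwrite('pics/c3.png',np.hstack([crop(s,310,160,65,75,6),crop(t,336,185,65,75,6)]))
E
```

```text
scene guess [351.2163 179.1187] [369.7885 214.3196] [281.0412 194.7864] [282.8962 233.7556]
```

View pics/c3.png

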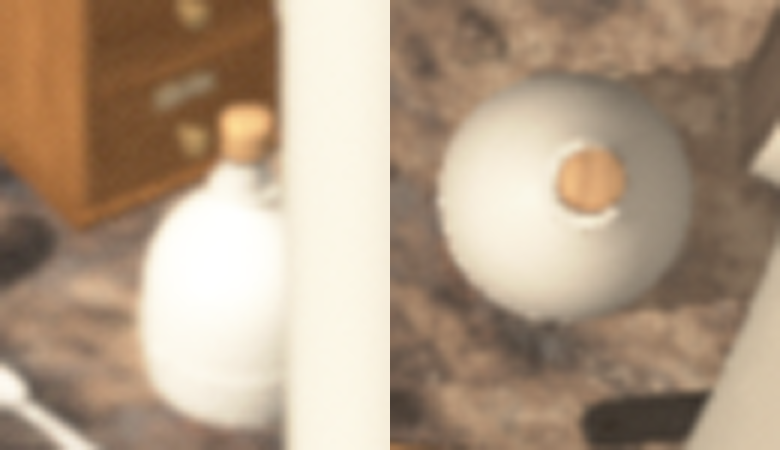

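In the left crop (scene view) the head is at about pixel (350.5,181), its top face at (350.5,179.4). In the top view its silhouette centre is (369.2,214.6). I'll triangulate the head's centre from these.

```bash
python3 - <<'E'
from h import *
t=cam('top');s=cam('scene')
print('head mid',tri(t,(369.2,214.6),s,(350.5,181.4)))
print('plane .187 top',plane(t,369.2,214.6,.187),'scene',plane(s,350.5,181.4,.187),'scene topface',plane(s,350.5,179.4,.199))
print('collar pix bias: true proj top',proj(t,[.5484,.1175,.016]))
def ell(I,u0,v0,n,th):
    b=I[v0:v0+n,u0:u0+n].astype(np.float32);f=(b[...,2]-b[...,0])/(b[...,2]+1)*100
    p=cv2.resize(f,None,fx=8,fy=8,interpolation=cv2.INTER_CUBIC)
    cs,_=cv2.findContours((p<th).astype(np.uint8),0,cv2.CHAIN_APPROX_NONE)
    k=max([c for c in cs if cv2.contourArea(c)<n*n*40],key=cv2.contourArea);e=cv2.fitEllipse(k)
    return (e[0][0]+.5)/8-.5+u0,(e[0][1]+.5)/8-.5+v0,np.array(e[1])/8
I=cv2.imread('pics/top0.png')
for th in(15,20,25):
    e=ell(I,269,183,24,th);print(e,plane(t,e[0],e[1],.008),plane(t,e[0],e[1],.016))
E
```

```text
head mid (array([ 0.4863, -0.1341,  0.1893]), np.float64(0.0018375105102348443))
plane .187 top [ 0.4859 -0.1351  0.187 ] scene [ 0.4892 -0.1351  0.187 ] scene topface [ 0.4861 -0.1324  0.199 ]
collar pix bias: true proj top [281.0412 194.7864]Traceback (most recent call last):
  File "<stdin>", line 14, in <module>
  File "<stdin>", line 10, in ell
ValueError: max() iterable argument is empty
```

Emit:
drive_tool --pt "-0.14 0.5 0 0" --pt "-0.3 1 0 0"

```text
time_s: 9.43
tcp_pos: [0.4556, -0.2412, 0.3152]
ee_rot: [[-1.0, -0.008, 0.001], [-0.008, 1.0, -0.0], [-0.001, -0.0, -1.0]]
wrist_force: [1.6, 0.1, -0.1]
gripper_width: 0.518
```

Emit:
drive_tool --pt "-0.13 0.45 0 0" --pt "-0.26 0.9 0 0" --pt "-0.26 0.9 0 0" --pt "-0.26 0.9 0 0"

```text
time_s: 9.93
tcp_pos: [0.4856, -0.134, 0.3153]
ee_rot: [[-1.0, -0.01, 0.0], [-0.01, 1.0, -0.0], [-0.0, -0.0, -1.0]]
wrist_force: [-0.7, -0.7, -1.7]
gripper_width: 0.521
```

```bash
cat > avg.py <<'E'
from h import *
L=[]
for i in range(4):
    t=cam('top');L.append(telemetry.sense())
A=lambda k:np.mean([np.array(q[k]) for q in L],0)
print('tcp',A('tcp_pos'),'F',A('wrist_force'),'M',A('moment'),'w',A('gripper_width')*87,L[-1]['time_s']);print(A('ee_rot')[:2,:2])
E
python3 avg.py; python3 - <<'E'
from h import *
t=cam('top');s=cam('scene')
cv2.imwrite('pics/c4.png',np.hstack([crop(s,300,140,100,100,4),crop(t,320,165,100,100,4)]))
E
```

```text
tcp [ 0.4853 -0.1354  0.3151] F [-0.3055  0.2351 -0.4385] M [-0.0191 -0.1499 -0.0014] w 44.97515859780993 10.125
[[-1.     -0.0074]
 [-0.0074  1.    ]]
```

View pics/c4.png

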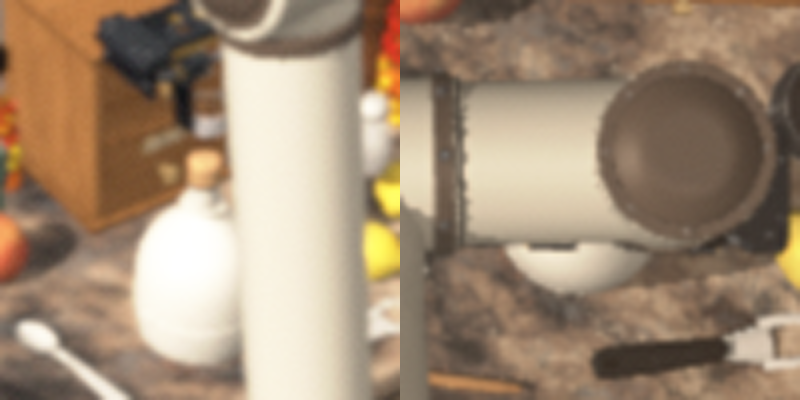

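The scene crop shows the collar in the fingers at about (208,117) and the stopper head at (205,168). Both are visible, so I'll lower to just above the head and compare.

Emit:
drive_tool --pt "-0.005 0 0.1 0" --pt "-0.005 0 0.2 0" --pt "-0.005 0 0.28 0" --pt "-0.005 0 0.28 0" --pt "-0.005 0 0.28 0"

```text
time_s: 10.85
tcp_pos: [0.4864, -0.135, 0.2816]
ee_rot: [[-1.0, -0.008, 0.0], [-0.008, 1.0, -0.0], [-0.0, -0.0, -1.0]]
wrist_force: [-0.8, -0.1, 0.2]
gripper_width: 0.517
```

```bash
python3 avg.py; python3 - <<'E'
from h import *
s=cam('scene');p=telemetry.sense()['tcp_pos']
for z in(-.0751,-.0591):
  c=[.4856,-.1355,.2815+z];print('collar at z',c[2],proj(s,c))
for z in(.175,.199):print('head',z,proj(s,[.486,-.1355,z]))
print('mm per px: +x',proj(s,[.496,-.1355,.2])-proj(s,[.486,-.1355,.2]),'+y',proj(s,[.486,-.1255,.2])-proj(s,[.486,-.1355,.2]))
cv2.imwrite('pics/c5.png',crop(s,330,155,40,40,14))
E
```

```text
tcp [ 0.4864 -0.1349  0.2819] F [-0.4462 -0.0372 -0.629 ] M [ 0.0466 -0.1586  0.004 ] w 44.92528436637015 11.05
[[-1.    -0.008]
 [-0.008  1.   ]]
collar at z 0.20639999999999997 [351.3479 177.4993]
collar at z 0.2224 [351.4909 173.8435]
head 0.175 [351.0062 184.4963]
head 0.199 [351.2163 179.1187]
mm per px: +x [-1.6442 -1.4293] +y [-2.3205  0.9489]
```

View pics/c5.png

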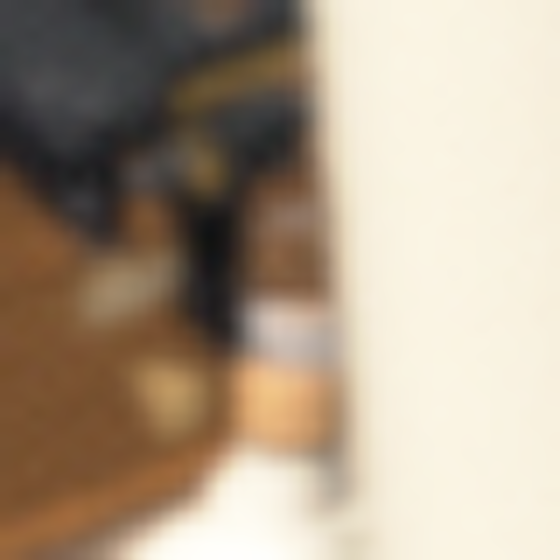

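The collar sits just above the head. The head's left edge at crop x≈232 agrees with my estimate to about 1 mm. I'll descend slowly and watch the force.

Emit:
drive_tool --pt "0.003 -0.006 0.03 0" --pt "0.003 -0.006 0.06 0" --pt "0.003 -0.006 0.08 0" --pt "0.003 -0.006 0.08 0"

```text
time_s: 11.6
tcp_pos: [0.4857, -0.1357, 0.2715]
ee_rot: [[-1.0, -0.008, -0.001], [-0.008, 1.0, -0.0], [0.001, -0.0, -1.0]]
wrist_force: [-1.1, -0.2, 0.1]
gripper_width: 0.52
```

```bash
python3 avg.py
```

```text
tcp [ 0.4859 -0.1357  0.2719] F [ 0.5935 -0.0554 -0.6064] M [ 0.0118 -0.1663 -0.015 ] w 45.01044142330381 11.8
[[-1.     -0.0078]
 [-0.0078  1.    ]]
```

Emit:
drive_tool --pt "0 0 0.03 0" --pt "0 0 0.05 0" --pt "0 0 0.05 0"

```text
time_s: 12.18
tcp_pos: [0.4857, -0.1357, 0.2655]
ee_rot: [[-1.0, -0.008, -0.001], [-0.008, 1.0, -0.0], [0.001, 0.0, -1.0]]
wrist_force: [1.0, 0.2, -0.3]
gripper_width: 0.515
```

```bash
python3 avg.py
```

```text
tcp [ 0.4858 -0.1357  0.2658] F [ 0.2187  0.1244 -0.498 ] M [ 0.0267 -0.1785 -0.0142] w 45.11580295030942 12.375
[[-1.     -0.0078]
 [-0.0078  1.    ]]
```

The collar is on, with no contact force. Going on down towards the bead.

Emit:
drive_tool --pt "0 0 0.04 0" --pt "0 0 0.08 0" --pt "0 0 0.12 0" --pt "0 0 0.16 0" --pt "0 0 0.16 0"

```text
time_s: 13.0
tcp_pos: [0.4856, -0.1357, 0.2461]
ee_rot: [[-1.0, -0.008, -0.001], [-0.008, 1.0, 0.0], [0.001, 0.0, -1.0]]
wrist_force: [-0.5, 0.3, -0.4]
gripper_width: 0.514
```

Emit:
drive_tool --pt "0 0 0.03 0" --pt "0 0 0.06 0" --pt "0 0 0.09 0" --pt "0 0 0.12 0" --pt "0 0 0.14 0" --pt "0 0 0.14 0"

```text
time_s: 13.75
tcp_pos: [0.4857, -0.1357, 0.2296]
ee_rot: [[-1.0, -0.008, -0.0], [-0.008, 1.0, -0.0], [0.0, -0.0, -1.0]]
wrist_force: [-0.3, 0.8, 0.2]
gripper_width: 0.518
```

```bash
python3 avg.py
```

```text
tcp [ 0.4859 -0.1357  0.2299] F [ 0.1617 -0.0384 -0.9003] M [ 0.028  -0.1633  0.0289] w 44.90965587160864 13.95
[[-1.     -0.0078]
 [-0.0078  1.    ]]
```

Emit:
drive_tool --pt "0 0 0.015 0" --pt "0 0 0.03 0" --pt "0 0 0.035 0" --pt "0 0 0.035 0"

```text
time_s: 14.45
tcp_pos: [0.4858, -0.1357, 0.2256]
ee_rot: [[-1.0, -0.008, -0.0], [-0.008, 1.0, -0.0], [0.0, -0.0, -1.0]]
wrist_force: [0.0, 0.3, -0.8]
gripper_width: 0.517
```

Emit:
drive_tool --pt "0 0 0.004 0" --pt "0 0 0.008 0" --pt "0 0 0.008 0"

```text
time_s: 14.82
tcp_pos: [0.4859, -0.1357, 0.225]
ee_rot: [[-1.0, -0.008, 0.0], [-0.008, 1.0, -0.0], [-0.0, -0.0, -1.0]]
wrist_force: [-1.8, 0.6, 1.7]
gripper_width: 0.521
```

```bash
python3 avg.py
```

```text
tcp [ 0.4859 -0.1357  0.225 ] F [-1.116   0.639   2.0353] M [ 0.2309  0.1221 -0.0064] w 45.296272849734514 15.025
[[-1.     -0.0079]
 [-0.0079  1.    ]]
```

Contact came at exactly the expected height, with about 2.7 N upward. I'll release and rise to the stopper grip height.

Emit:
drive_tool --pt "0 0 0 0" --pt "0 0 0 0" --pt "0 0 0 0" --pt "0 0 0 0" --pt "0 0 -0.06 0" --pt "0 0 -0.12 0" --pt "0 0 -0.19 0" --pt "0 0 -0.19 0" --pt "0 0 -0.19 0" --fingers 64

```text
time_s: 16.15
tcp_pos: [0.4857, -0.1356, 0.2475]
ee_rot: [[-1.0, -0.008, -0.0], [-0.008, 1.0, 0.0], [0.0, 0.0, -1.0]]
wrist_force: [0.2, -0.3, 0.2]
gripper_width: 0.737
```

```bash
python3 avg.py;  python3 - <<'E'
from h import *
s=cam('scene');print(proj(s,[.486,-.1355,.15]),proj(s,[.486,-.1355,.166]))
cv2.imwrite('pics/c6.png',crop(s,325,155,60,50,12))
E
```

```text
tcp [ 0.4856 -0.1357  0.2472] F [ 0.0278 -0.3313 -0.0968] M [ 0.0316 -0.1811  0.0017] w 64.12564765082982 16.35
[[-1.     -0.0077]
 [-0.0077  1.    ]]
[350.7907 190.002 ] [350.9283 186.4895]
```

View pics/c6.png

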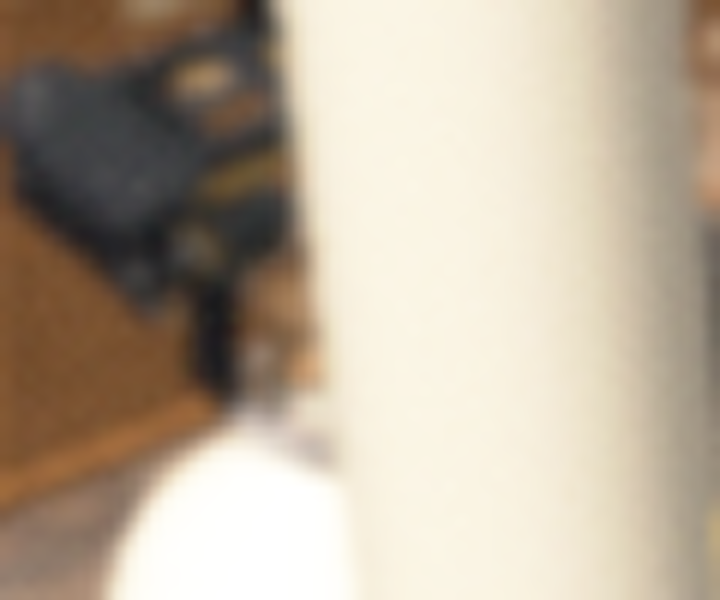

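The arm mostly hides it; a grey band near crop (290,430) fits the collar on the bead. There is plenty of time, so I'll step aside briefly to check that it is seated.

Emit:
drive_tool --pt "0 0 -0.3 0" --pt "0 0 -0.6 0" --pt "0 -0.4 -0.6 0" --pt "0 -0.8 -0.6 0" --pt "0.2 -1 -0.6 0" --pt "0.2 -1 -0.6 0"

```text
time_s: 17.15
tcp_pos: [0.4615, -0.2572, 0.3192]
ee_rot: [[-1.0, -0.005, -0.001], [-0.005, 1.0, 0.0], [0.001, 0.0, -1.0]]
wrist_force: [-0.5, 0.4, -0.1]
gripper_width: 0.737
```

Emit:
drive_tool --pt "0.2 -0.4 0 0" --pt "0.4 -0.8 0 0" --pt "0.4 -0.8 0 0"

```text
time_s: 17.52
tcp_pos: [0.4146, -0.354, 0.3192]
ee_rot: [[-1.0, -0.004, -0.001], [-0.004, 1.0, -0.0], [0.001, -0.0, -1.0]]
wrist_force: [0.4, 0.7, -1.2]
gripper_width: 0.733
```

```bash
python3 - <<'E'
from h import *
s=cam('scene');t=cam('top')
for z in(.15,.166,.199):print(z,proj(s,[.486,-.1355,z]),proj(t,[.486,-.1355,z]))
cv2.imwrite('pics/c7.png',np.hstack([crop(s,330,165,40,45,10),crop(t,350,192,40,45,10)]))
E
```

```text
0.15 [350.7907 190.002 ] [368.0505 215.36  ]
0.166 [350.9283 186.4895] [368.6041 215.0286]
0.199 [351.2163 179.1187] [369.7885 214.3196]
```

View pics/c7.png

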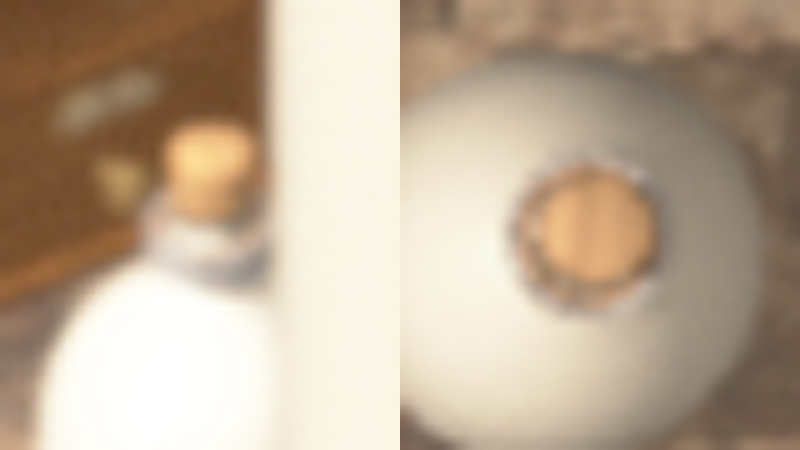

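The collar is seated flat on the bead, with the neck and head upright inside it: in the top crop, ring centre (585,238) and head (600,225). Going back to grip the stopper.

Emit:
drive_tool --pt "-0.2 0.4 0 0" --pt "-0.4 0.8 0 0"

```text
time_s: 17.88
tcp_pos: [0.4637, -0.2537, 0.3195]
ee_rot: [[-1.0, -0.008, 0.001], [-0.008, 1.0, 0.0], [-0.001, 0.0, -1.0]]
wrist_force: [1.0, 0.1, 0.6]
gripper_width: 0.737
```

Emit:
drive_tool --pt "-0.1 0.4 0 0" --pt "-0.2 0.8 0 0" --pt "-0.2 1 0 0" --pt "-0.2 1 0 0" --pt "-0.2 1 0 0"

```text
time_s: 18.5
tcp_pos: [0.486, -0.135, 0.3196]
ee_rot: [[-1.0, -0.009, 0.0], [-0.009, 1.0, -0.0], [-0.0, -0.0, -1.0]]
wrist_force: [-0.4, -0.1, 0.7]
gripper_width: 0.737
```

```bash
python3 avg.py
```

```text
tcp [ 0.4858 -0.136   0.3195] F [ 0.5445  0.1568 -0.1032] M [ 0.0169 -0.1575 -0.0037] w 64.00550210070152 18.7
[[-1.     -0.0074]
 [-0.0074  1.    ]]
```

Emit:
drive_tool --pt "0 0 0.25 0" --pt "0 0 0.45 0" --pt "0 0 0.6 0" --pt "0 0 0.6 0" --pt "0 0 0.6 0"

```text
time_s: 19.32
tcp_pos: [0.4863, -0.1361, 0.2483]
ee_rot: [[-1.0, -0.007, 0.001], [-0.007, 1.0, -0.0], [-0.001, -0.0, -1.0]]
wrist_force: [-0.4, -0.1, -0.5]
gripper_width: 0.74
```

Emit:
drive_tool --pt "0 0 0 0" --pt "0 0 0 0" --pt "0 0 0 0" --pt "0 0 0 0" --pt "0 0 0 0" --pt "0 0 0 0" --pt "0 0 0 0" --pt "0 0 0 0" --pt "0 0 0 0" --pt "0 0 0 0" --fingers 15

```text
time_s: 20.58
tcp_pos: [0.4858, -0.1356, 0.2476]
ee_rot: [[-1.0, -0.008, 0.0], [-0.008, 1.0, 0.0], [-0.0, 0.0, -1.0]]
wrist_force: [-1.0, 0.8, 1.6]
gripper_width: 0.338
```

```bash
python3 avg.py
```

```text
tcp [ 0.4858 -0.1356  0.2476] F [-1.1734  1.1992  2.1849] M [ 0.3722  0.0272 -0.0097] w 29.251407107196552 20.775
[[-1.     -0.0079]
 [-0.0079  1.    ]]
```

The stopper is gripped (29 mm). Pulling up slowly.

Emit:
drive_tool --pt "0 0 -0.008 0" --pt "0 0 -0.016 0" --pt "0 0 -0.016 0"

```text
time_s: 21.15
tcp_pos: [0.4855, -0.1356, 0.2487]
ee_rot: [[-1.0, -0.007, -0.001], [-0.007, 1.0, 0.0], [0.001, 0.0, -1.0]]
wrist_force: [1.1, 1.3, -3.2]
gripper_width: 0.337
```

Emit:
drive_tool --pt "0 0 -0.008 0" --pt "0 0 -0.016 0" --pt "0 0 -0.016 0"

```text
time_s: 21.52
tcp_pos: [0.4852, -0.1355, 0.2503]
ee_rot: [[-1.0, -0.007, -0.002], [-0.007, 1.0, 0.001], [0.002, 0.001, -1.0]]
wrist_force: [1.6, 0.4, -9.9]
gripper_width: 0.334
```

Emit:
drive_tool --pt "0 0 -0.008 0" --pt "0 0 -0.016 0" --pt "0 0 -0.024 0" --pt "0 0 -0.024 0"

```text
time_s: 22.02
tcp_pos: [0.4861, -0.1358, 0.2551]
ee_rot: [[-1.0, -0.008, 0.002], [-0.008, 1.0, -0.0], [-0.002, -0.0, -1.0]]
wrist_force: [-0.2, 0.3, 0.0]
gripper_width: 0.339
```

```bash
python3 avg.py
```

```text
tcp [ 0.4859 -0.1357  0.2545] F [-0.002   0.2397 -0.5876] M [ 0.0184 -0.1643  0.0121] w 29.238529483894446 22.225
[[-1.     -0.0079]
 [-0.0079  1.    ]]
```

The seal gave way at about 10 N or more, and the stopper is now roughly 7 mm open. Going to about 10 mm.

Emit:
drive_tool --pt "0 0 -0.01 0" --pt "0 0 -0.02 0" --pt "0 0 -0.028 0" --pt "0 0 -0.028 0" --pt "0 0 -0.028 0" --pt "0 0 -0.028 0" --pt "0 0 -0.028 0"

```text
time_s: 23.1
tcp_pos: [0.4858, -0.1357, 0.2575]
ee_rot: [[-1.0, -0.008, -0.0], [-0.008, 1.0, -0.0], [0.0, -0.0, -1.0]]
wrist_force: [-0.3, 0.0, -0.6]
gripper_width: 0.335
```

```bash
python3 avg.py;  python3 - <<'E'
from h import *
s=cam('scene');t=cam('top')
for z in(.166,.185,.209):print(z,proj(s,[.486,-.1355,z]))
cv2.imwrite('pics/c8.png',np.hstack([crop(s,325,155,40,45,9),crop(t,320,180,80,90,4.5)]))
E
```

```text
tcp [ 0.4858 -0.1357  0.2575] F [ 0.1717 -0.2118 -0.5893] M [ 0.0281 -0.1634 -0.0177] w 29.35016930359993 23.3
[[-1.     -0.0078]
 [-0.0078  1.    ]]
0.166 [350.9283 186.4895]
0.185 [351.0934 182.2667]
0.209 [351.3048 176.8508]
```

View pics/c8.png

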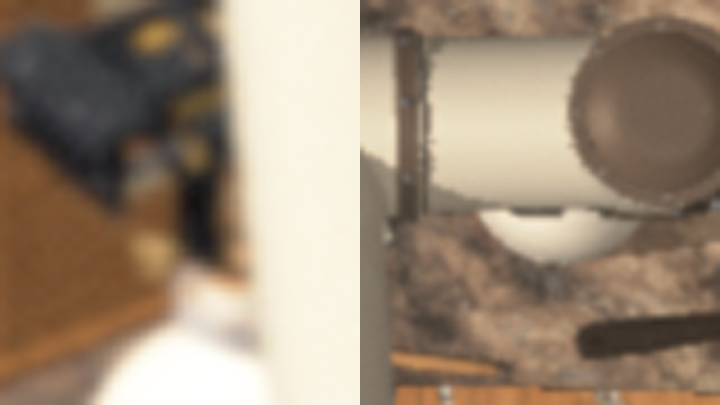

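```bash
python3 -c "
from station import order
print(order.finish_job())"
```

```text
the job is handed in; nothing more can be done
None
```

I seated the collar on the bottle's bead, let go of it, then pulled the stopper to about 10 mm open. I handed the job in at about 23 s, still gripping the stopper.

- **Collar:** it touched the bead with the TCP at 0.225 m, exactly the expected height, with about 2.7 N upward. A look from the side after release showed it flat on the bead with the bottle unmoved.
- **Stopper:** the last force reading before the seal gave way was about 10 N. The TCP then stood 9.9 mm above the grip height (z 0.2575 m), with the fingers at 29 mm. The wrist carried only 0.59 N, the stopper's own weight, so the rib is clear of the seal.
- **Bottle and bystanders:** I saw no sign that the bottle or any other item had moved.

**Less certain:** in the last picture the arm hid most of the neck. The opening is therefore inferred from how far the tool rose and the weight it carried, not measured from the image. The collar's final place is judged from the part still visible. Earlier height estimates from the two cameras were 2 mm high: 189 mm against 187 mm for the head centre and 18 mm against 16 mm for the collar rim. The hand-in gave no verdict.

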